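# Force-at-length check of a sprung telescopic strut

### The arm

A 7-joint arm with a two-finger parallel gripper is mounted at the origin on the work surface. World frame = base frame: x ahead of the robot, y to its left, z up, the work surface at z = 0. Lengths are in m, angles in rad, forces in N, time in s.
With the tool pointing down it reaches from about 0.425 to 0.875 m from the base axis. Payload 8.4 kg.
Tool frame: the origin (TCP) lies midway between the tips of the shut fingers; the grasp point (between the pads) lies behind it (tcp_to_grasp is the z of the grasp point in the tool frame, in m); z points along the fingers, y is the line along which they close (so a half turn about z gives the same grasp; the last joint's range is limited). The gripper opens to 87 mm and grips with 3 to 60 N. Pads are 19 mm wide; open, the fingers measure 117 mm over their backs; the gripper's body (75 mm by 190 mm) begins 51 mm behind the grasp point.
Start: joints at [-1.42, 0.333, 0.04, 1.465, -0.013, 1.343, -0.059], TCP at [0.161, 0.63, 0.184] pointing down, gripper open.
Joint ranges: [-2.58, 2.58], [-0.38, 2.09], [-1.3, 1.39], [0.25, 2.4], [-1.5, 4.64], [0.08, 2.09], [-2.65, 2.65]. Speed limits (rad/s): [2.22, 2.22, 2.79, 2.79, 3.14, 3.14, 3.14].

### API

Orientations are given as a unit quaternion [w, x, y, z].
In Python, from station import * gives the robot as it stands.
- The arm moves only by the tool apply_moves, never from a script. Its argument "motion" is a list of rows, each a list of 3 entries, a list of its own where there are three numbers: the finger opening in mm, from 0 to 87, then the shift along the tool's x, y, z in units of 400 mm (1.0 is 400 mm), then the turn about the tool's z in units of 30 degrees (1.0 is 30 degrees). In form: [[fingers, [tx, ty, tz], spin], ...]. A call has 1 to 5 rows; each row is the pose to reach, as a shift and turn from the pose commanded when the call began, along the tool's axes at that moment; what a row does not reach only later rows make up. A row lasts 1/12 s, in which the tool goes at most 41.7 mm and 7.16 degrees, less where a joint would pass 70% of its speed; a pose out of reach is approached as far as the arm can. A call with a number of a shift or a turn outside -1 to 1 is refused whole. A call with a gripper value outside its range is refused whole. The fingers move at their own pace and stop on an object; "force" is the grip in N (left out, the last holds). Time passes only in rows, so rows that repeat a pose let the fingers close. It gives the time, the measured TCP pose, the force, the opening and the grip force at its end, in the units of the state.
- get_state(): the state, without advancing time (a new reading comes with each control period).
- get_image(name): name is "side" or "top" or "wrist"; returns a dict with "image" (420x560x3 uint8, red, green, blue), "z_map" (420x560 float32, m along the optical axis (not along the pixel's ray), 0 where there is no reading), "K" (3x3 intrinsics, pixels), "extrinsics" (4x4, takes a point from world to camera coordinates). Camera axes: x right, y up, looking along -z (the intrinsics and any distortion apply to the point x, -y, -z); pixel columns grow to the right and rows downward; lengths in m; the calibration is good to about 2 mm. A picture is of the moment at which its call begins.
- sign_off(): hands the job in; it is judged then, once.
Trained networks look in a picture, given as the dict that the camera call returned (one of the last four; its "shot" number tells which), for a name from the list of things; names that differ only in an ending like _2 or _b are one class to them, and where a whole thing is asked for, a point or a joint stands for the part that bears it (a point fixed in the world has none). Each returns a list of dicts, best first, with "conf" (0 to 1); they miss things now and then, are a little off and sometimes report something else, mostly with a low value. They report only what shows in the picture. A call takes as long as a camera call.
- spot_in(picture, query): "point" ([column, row] in pixels, amid what is visible of it).
- place_of(picture, query): "point" ([column, row] in pixels: a listed point, or the origin of a listed thing).
The state is a dict: "time": time; "q": joint angles; "joint_vel": joint speeds; "joint_torque": joint torques, N m; "tool_pos": TCP position; "tcp_rot": TCP orientation; "wrist_force": force on the tool from outside, world axes, zero at the start; "ft_torque": the same for the moment, N m; "gripper_width": finger opening in m; "grasp_force": force on a finger pad.
Only numpy, scipy, OpenCV 4.12 (cv2) and the standard library are available. Lean on these libraries where they do the work, as an engineer would, in place of code of your own. Each camera call takes 0.05 s, during which the arm holds its last target. There are 200 camera calls.

### The job

Check the sprung strut on the bench force tester: on the indicator press the round on key, then the square mode key right next to it, then the wide zero key, one at a time and leaving the other square key alone, with the strut's rod still fully in while you zero. Then take the strut's rod by its black waisted pull knob and draw it out against its spring until the rod's cursor blade stands level with the length marker on the rule, without running well past it, and finish while still holding it there with the gripper, steady, so that the force can be read. Do not disturb the oil bottle, steel billet, nylon bar or screwdriver lying about.

Things in the scene. Friction and masses are not known exactly. Their poses are not given: they have to be found in the camera images.
- fixture: hand-pull force tester, fixed: plate 430 x 100 x 12 mm with, in line 85 mm above the bench, a bracket (127 mm high), S-shaped load cell, dark strut tube (23 mm dia.), steel rod (10 mm) and black pull knob; a rule lies under the rod. Origin on the bench below the knob's middle with the rod fully in; plate from x = -120 to +310 mm. x along the rod: -x is the pull direction, towards the robot; z up
- pull_rod: the strut's sliding rod with, on its free end, a black waisted pull knob, axis along fixture x: waist 20 mm dia., 28 mm long, between two flanges 32 mm dia., 5 mm thick. Origin at the middle of the knob's waist, 85 mm above the bench; axes as the fixture. Free space all round the waist; the plate's top is 73 mm below its axis
- draw (a joint): how far the rod is drawn out of the tube, m: 0 fully in (as it starts), end stop at 0.090. Inner spring: 4.8 N to start it, plus 1.2 N for each 10 mm; springs back when let go
- cursor (a point): middle of the lower edge of the cursor: a thin upright steel blade (3 mm thick, 26 mm wide across the rod) clamped on the rod 30 mm behind the knob's middle (fixture +x), hanging down to 18 mm above the bench, close over the rule; it travels with the rod
- marker: length marker: dark steel block 20 x 26 mm, 24 mm high with its knurled screw, clamped at the rule's edge (fixture +y side), with a blunt point towards the rule. Origin on the plate, on the rule's middle line; the point is at x = 0, y = +14 mm. Axes as the fixture. The rod is at its mark when the cursor's x in this frame is 0; it stands 40 to 70 mm towards -x from the cursor at rest
- indicator: grey bench indicator box, 180 x 260 mm, fixed. Its front (-x) half is a flat key panel 45 mm high; a tilted display behind rises to 112 mm. Origin on the bench under its middle; x towards the display, y to the left facing the display, z up. Four off-white keys in a row at x = -47 mm, left to right: round, square, square, wide; key tops 54 mm above the bench, 9 mm proud
- key_on_top (a point): middle of the top of the round on key, 20 mm diameter, leftmost (y = +0.092 in the indicator's frame)
- key_mode_top (a point): middle of the top of the square key (19 mm) right next to the round one (y = +0.050)
- key_units_top (a point): middle of the top of the other square key (19 mm), between the first square key and the wide one (y = +0.008): leave it alone
- key_zero_top (a point): middle of the top of the wide zero key, 19 x 56 mm, long side along the indicator's y, rightmost (y = -0.058)
- key_on (a joint): travel of the round key, m: 0 up, 0.005 fully down; springs back; goes straight down; 1.1 N to start, 4 N fully down (as all keys)
- key_mode (a joint): travel of the square key next to the round one, 0 to 0.005
- key_units (a joint): travel of the other square key, 0 to 0.005
- key_zero (a joint): travel of the wide zero key, 0 to 0.005
- oil_bottle: red plastic bottle, 48 mm diameter, 130 mm high, loose; origin under its middle
- billet: turned steel billet standing upright, 44 mm diameter, 70 mm high, loose; origin under its middle
- nylon_bar: white nylon bar end standing upright, 52 mm diameter, 55 mm high, loose; origin under its middle
- screwdriver: screwdriver with red handle lying on the bench, about 200 mm long; origin under its middle

How it is judged:
By the outcome, as a careful person would: the job done as asked, in the order asked, and still so for the second after the job is handed in, while the arm keeps its last pose, push and grip.
It also fails if it takes over 56 s, if anything falls off the work surface, if the arm or the gripper's body presses on something with over 40 N, if the wrist force passes 120 N, or if a joint passes its speed limit or range.

## Working session

There is one attempt and no reset: what is moved stays moved. The work goes in short steps, Python scripts to look and compute and a tool call to move; the robot and the scene stay as the last step left them, time stands still between calls to the robot, and variables do not carry over. Pictures are saved under pics/ and viewed, at most 10 in all, crops included, and the job is handed in when it is done.

Besides the shell and the picture viewer there is one more tool, called after "Call:" by a JSON object that holds its "method" and its "body", one argument or row to a line. apply_moves: Moves the arm, as the interface text tells. Its arguments: {"type":"object","properties":{"motion":{"type":"array","items":{"type":"array"}},"force":{"type":"number"}},"required":["motion"]}

```bash
mkdir -p pics; ls
cat > h.py <<'E'
from station import *
import numpy as np, cv2
def uv2w(p,u,v,z=None):
    """pixel -> world; with depth map, or on plane of height z"""
    K=p["K"];E=np.array(p["extrinsics"]);R,t=E[:3,:3],E[:3,3]
    d=np.array([(u-K[0][2])/K[0][0],-(v-K[1][2])/K[1][1],-1.0])
    c=-R.T@t; w=R.T@d
    if z is None: s=p["z_map"][int(round(v)),int(round(u))]
    else: s=(z-c[2])/w[2]
    return c+s*w
def w2uv(p,X):
    K=p["K"];E=np.array(p["extrinsics"]);c=E[:3,:3]@np.array(X)+E[:3,3]
    return np.array([K[0][2]+K[0][0]*c[0]/-c[2],K[1][2]+K[1][1]*(-c[1])/-c[2]])
def save(p,n): cv2.imwrite("pics/"+n+".png",p["image"][:,:,::-1])
E
python3 - <<'E'
from h import *
s=get_state(); print({k:np.round(v,3) for k,v in s.items()})
ps=[]
for n in ["top","side"]:
    p=get_image(n); ps.append(p); print(n,[k for k in p], np.round(p["K"],1).tolist())
    save(p,n+"0")
    for q in ["key_on_top","key_mode_top","key_units_top","key_zero_top","pull_rod","cursor","marker","fixture","indicator","oil_bottle","billet","nylon_bar","screwdriver"]:
        for r in place_of(p,q)[:2]:
            u,v=r["point"]; 
            z={"k":.054,"p":.085,"c":.018,"m":.012}.get(q[0],0.0)
            print(q,round(r["conf"],2),np.round([u,v]),"plane",np.round(uv2w(p,u,v,z),3),"depth",np.round(uv2w(p,u,v),3))
cv2.imwrite("pics/both.png",cv2.resize(np.hstack([p["image"][:,:,::-1] for p in ps]),(800,300)))
E
```

```text
pics
{'time': np.float64(0.0), 'q': array([-1.42 ,  0.334,  0.04 ,  1.466, -0.013,  1.343, -0.058]), 'joint_vel': array([-0.001,  0.001,  0.001, -0.   , -0.   ,  0.002, -0.   ]), 'joint_torque': array([-1.0000e-03, -6.5636e+01,  1.3340e+00, -4.0379e+01, -6.0000e-02,
        4.5000e-02,  0.0000e+00]), 'tool_pos': array([0.161, 0.629, 0.183]), 'tcp_rot': array([-0.   ,  0.125,  0.992, -0.001]), 'wrist_force': array([ 0.03 , -0.684, -0.483]), 'ft_torque': array([-0.035, -0.004,  0.02 ]), 'grasp_force': np.float64(0.0), 'gripper_width': np.float64(0.087)}
top ['image', 'z_map', 'K', 'extrinsics', 'shot'] [[458.2, 0.0, 282.3], [0.0, 458.2, 218.6], [0.0, 0.0, 1.0]]
key_on_top 0.39 [162. 239.] plane [0.502 0.357 0.054] depth [0.503 0.358 0.051]
key_mode_top 0.52 [178. 235.] plane [0.515 0.312 0.054] depth [0.515 0.312 0.054]
key_units_top 0.38 [192. 235.] plane [0.517 0.27  0.054] depth [0.517 0.27  0.054]
key_units_top 0.36 [325. 208.] plane [ 0.61  -0.128  0.054] depth [ 0.618 -0.132  0.012]
key_zero_top 0.65 [215. 232.] plane [0.527 0.201 0.054] depth [0.528 0.201 0.05 ]
key_zero_top 0.3
[... 2091 characters left out ...]
559 0.265 0.   ] depth [0.536 0.219 0.047]
indicator 0.58 [411. 366.] plane [ 0.596 -0.471  0.   ] depth [ 0.572 -0.484  0.045]
oil_bottle 0.67 [314. 188.] plane [0.767 0.143 0.   ] depth [0.756 0.129 0.015]
oil_bottle 0.26 [408. 367.] plane [ 0.588 -0.47   0.   ] depth [ 0.572 -0.48   0.032]
billet 0.65 [273. 322.] plane [ 0.396 -0.2    0.   ] depth [ 0.392 -0.206  0.011]
nylon_bar 0.79 [190. 162.] plane [0.497 0.47  0.   ] depth [0.489 0.449 0.018]
nylon_bar 0.4 [212. 171.] plane [0.534 0.388 0.   ] depth [0.514 0.342 0.042]
screwdriver 0.78 [273. 323.] plane [ 0.394 -0.202  0.   ] depth [ 0.392 -0.204  0.004]
screwdriver 0.66 [206. 169.] plane [0.522 0.408 0.   ] depth [0.497 0.346 0.055]
```

Run:
```python
import cv2,numpy as np
t=cv2.imread("pics/top0.png");s=cv2.imread("pics/side0.png")
a=cv2.resize(t[130:300,110:450],(800,400),interpolation=cv2.INTER_CUBIC)
cv2.imwrite("pics/a.png",a)
b=cv2.resize(s[120:390,170:450],(622,600),interpolation=cv2.INTER_CUBIC)
cv2.imwrite("pics/b.png",b)
```

```text
(no output)
```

View pics/a.png

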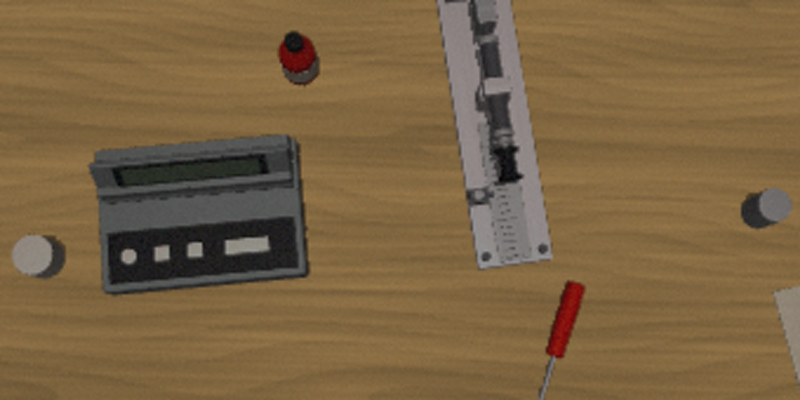

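View pics/b.png

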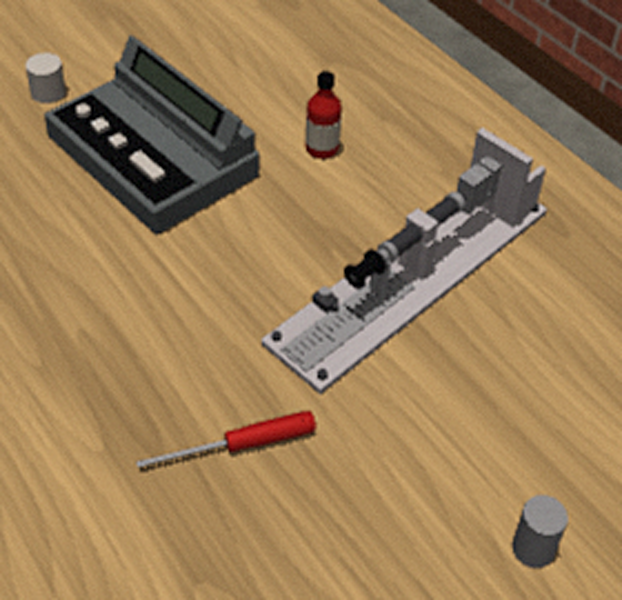

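The top view shows the indicator keys (crop 129,256 to 247,245) and the tester, with the knob at (508,163) and the marker at (479,197). The side view agrees. Next I'll fit the key row and the fixture.

```bash
cat > fit.py <<'E'
from h import *
def keys(p,box=None):
    im=p["image"].astype(int); m=((im.min(2)>135)&(im.max(2)-im.min(2)<60)).astype(np.uint8)
    n,l,st,c=cv2.connectedComponentsWithStats(m); o=[]
    for i in range(1,n):
        if st[i,4]<15: continue
        X=uv2w(p,*c[i],.054); 
        if abs(X[0]-.515)<.06 and .16<X[1]<.39: o.append((X[0],X[1],st[i,4]))
    return sorted(o,key=lambda a:-a[1])
E
python3 - <<'E'
from fit import *
import station
print([ (k,getattr(station,k)) for k in dir(station) if 'grasp' in k.lower() or 'tcp' in k.lower()])
for n in["top","side"]:
    p=get_image(n);o=keys(p)
    print(n,np.round(o,4).tolist())
    if len(o)==4:
        A=np.array(o)[:,:2];Y=np.array([.092,.050,.008,-.058]);S=np.c_[-.047*np.ones(4),Y]
        a,b=A-A.mean(0),S-S.mean(0); th=np.arctan2((b[:,0]*a[:,1]-b[:,1]*a[:,0]).sum(),(a*b).sum())
        R=np.array([[np.cos(th),-np.sin(th)],[np.sin(th),np.cos(th)]]);t=A.mean(0)-R@S.mean(0)
        print("yaw",np.degrees(th),"org",t,"fit",np.round((R@S.T).T+t,4).tolist())
    if n=="top":
        f=lambda x,y,z:np.round(uv2w(p,110+x/2.353,130+y/2.353,z),4)
        print("plate corners",f(478,269,.012),f(552,261,.012),"edge pts",f(438,0,.012),f(514,0,.012))
        print("knob",f(508,163,.085),"marker",f(479,197,.03),"tube",f(489,60,.085),"rod cur",f(505,145,.085))
        C=-np.array(p["extrinsics"])[:3,:3].T@np.array(p["extrinsics"])[:3,3];print("cam",C)
E
```

```text
[('tcp_to_grasp', -0.0187)]
top []
plate corners [ 0.5027 -0.0977  0.012 ] [ 0.5159 -0.1951  0.012 ] edge pts [ 0.8699 -0.0378  0.012 ] [ 0.8732 -0.1418  0.012 ]
knob [ 0.6309 -0.1275  0.085 ] marker [ 0.5956 -0.0961  0.03  ] tube [ 0.7651 -0.1018  0.085 ] rod cur [ 0.6541 -0.1235  0.085 ]
cam [0.35867032 0.0234568  1.42142303]
side [[0.5019, 0.3484, 17.0], [0.5067, 0.3071, 27.0], [0.5116, 0.265, 26.0], [0.5202, 0.2003, 80.0]]
yaw 7.049940568183164 org [0.55956902 0.26313759] fit [[0.5016, 0.3487], [0.5068, 0.307], [0.5119, 0.2653], [0.52, 0.1998]]
```

```bash
sed -i 's/def keys(p,box=None)/def keys(p,th=135)/; s/min(2)>135/min(2)>th/' fit.py
python3 - <<'E'
from fit import *
p=get_image("top")
for th in(90,105,120): print(th,np.round(keys(p,th),4).tolist())
E
```

```text
90 [[0.5041, 0.3505, 32.0], [0.5097, 0.3091, 36.0], [0.5151, 0.2675, 35.0], [0.5223, 0.2024, 108.0]]
105 [[0.5045, 0.3509, 30.0], [0.5089, 0.3095, 33.0], [0.5149, 0.2673, 34.0], [0.5221, 0.2026, 103.0]]
120 [[0.5036, 0.3507, 24.0], [0.5094, 0.3094, 31.0], [0.5146, 0.2675, 33.0], [0.5223, 0.2031, 99.0]]
```

Call:
{"method": "apply_moves", "body": {
  "motion": [
    [0,[-0.13,-0.07,0.0],-0.2],
    [0,[-0.26,-0.14,0.0],-0.4],
    [0,[-0.39,-0.21,0.0],-0.6],
    [0,[-0.5,-0.28,0.0],-0.7],
    [0,[-0.5,-0.28,0.0],-0.7]
  ],
  "force": 30
}}

```text
time: 1.97
tool_pos: [0.3132, 0.485, 0.1845]
tcp_rot: [0.0, -0.06, 0.998, 0.0]
wrist_force: [0.9, 0.1, 1.2]
gripper_width: 0.0616
grasp_force: 0.0
```

Call:
{"method": "apply_moves", "body": {
  "motion": [
    [0,[-0.08,-0.07,0.03],0],
    [0,[-0.16,-0.145,0.07],0],
    [0,[-0.24,-0.215,0.1],0],
    [0,[-0.32,-0.29,0.15],0],
    [0,[-0.4,-0.36,0.2],0]
  ]
}}

```text
time: 2.38
tool_pos: [0.4731, 0.3723, 0.1136]
tcp_rot: [0.001, -0.058, 0.998, 0.001]
wrist_force: [0.4, 0.7, -0.8]
gripper_width: 0.0283
grasp_force: 0.0
```

Call:
{"method": "apply_moves", "body": {
  "motion": [
    [0,[-0.03,-0.03,0.03],0],
    [0,[-0.03,-0.03,0.03],0],
    [0,[-0.03,-0.03,0.03],0]
  ]
}}

```text
time: 2.63
tool_pos: [0.485, 0.3618, 0.1007]
tcp_rot: [-0.001, -0.057, 0.998, -0.001]
wrist_force: [-0.9, -0.2, 0.1]
gripper_width: 0.0083
grasp_force: 0.0
```

Run:
```python
from h import *
p=get_image("wrist");save(p,"w1")
for k in ["key_on_top","key_mode_top"]: print([(round(r["conf"],2),np.round(r["point"]),uv2w(p,*r["point"],.054).round(4)) for r in place_of(p,k)[:2]])
print(np.round(get_state()["tool_pos"],4),[w2uv(p,X).round() for X in[(.503,.35,.054),(.508,.308,.054)]])
```

```text
[(0.87, array([267., 236.]), array([0.5037, 0.3512, 0.054 ]))]
[(0.74, array([217., 237.]), array([0.5102, 0.3075, 0.054 ]))]
[0.4837 0.3648 0.1022] [array([266., 235.]), array([218., 235.])]
```

View pics/w1.png

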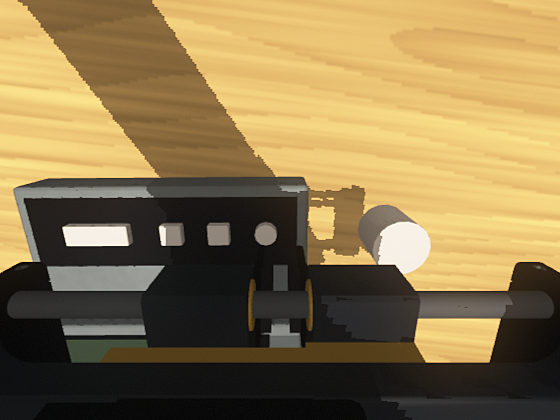

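The wrist view shows the round key at (266,235), the mode key at (218,235), and the nylon bar on the right, clear of the gripper. The network's on-key position agrees with my fit to 1 mm.

Call:
{"method": "apply_moves", "body": {
  "motion": [
    [0,[-0.044,-0.039,0.05],0],
    [0,[-0.044,-0.039,0.09],0],
    [0,[-0.044,-0.039,0.09],0],
    [0,[-0.044,-0.039,0.09],0]
  ]
}}

```text
time: 3.12
tool_pos: [0.5026, 0.3507, 0.0655]
tcp_rot: [-0.001, -0.059, 0.998, 0.0]
wrist_force: [-0.1, 0.8, 1.0]
gripper_width: 0.0009
grasp_force: 0.0
```

```bash
cat > st.py <<'E'
from h import *
S=[]
for i in range(4): get_image("wrist"); S.append(get_state())
print(np.round([s["tool_pos"] for s in S],4).tolist(),np.mean([s["tool_pos"] for s in S],0).round(4),np.mean([s["tcp_rot"] for s in S],0).round(4),np.mean([s["wrist_force"] for s in S],0).round(2),S[-1]["time"],S[-1]["gripper_width"])
E
python3 st.py
```

```text
[[0.5031, 0.3512, 0.0664], [0.5035, 0.3513, 0.0669], [0.5037, 0.3512, 0.0669], [0.5039, 0.351, 0.0669]] [0.5036 0.3512 0.0668] [ 4.000e-04 -5.920e-02  9.982e-01  7.000e-04] [0.1  0.13 0.28] 3.3167 8.763454532264734e-05
```

Call:
{"method": "apply_moves", "body": {
  "motion": [
    [0,[0,0,0.02],0],
    [0,[0,0,0.04],0],
    [0,[0,0,0.047],0],
    [0,[0,0,0.047],0],
    [0,[0,0,0.047],0]
  ]
}}

```text
time: 3.73
tool_pos: [0.5037, 0.3493, 0.0461]
tcp_rot: [-0.0, -0.058, 0.998, -0.0]
wrist_force: [0.0, -0.8, 0.4]
gripper_width: 0.0005
grasp_force: 0.0
```

```bash
python3 st.py
python3 - <<'E'
from h import *
p=get_image("wrist");save(p,"w2");s=get_state();print(w2uv(p,(.5035,.3505,.054)),w2uv(p,s["tool_pos"]))
p=get_image("side");cv2.imwrite("pics/s2.png",cv2.resize(p["image"][120:240,150:310,::-1],(800,600),interpolation=cv2.INTER_CUBIC))
E
```

```text
[[0.504, 0.3494, 0.0465], [0.5041, 0.3495, 0.0468], [0.5042, 0.3496, 0.0469], [0.5041, 0.3496, 0.0469]] [0.5041 0.3495 0.0468] [ 1.000e-04 -5.830e-02  9.983e-01  0.000e+00] [ 0.49 -0.26  0.15] 3.9333 0.0003624007296107798
[283.35771698 240.92449566] [281.90656832 237.67453032]
```

View pics/s2.png

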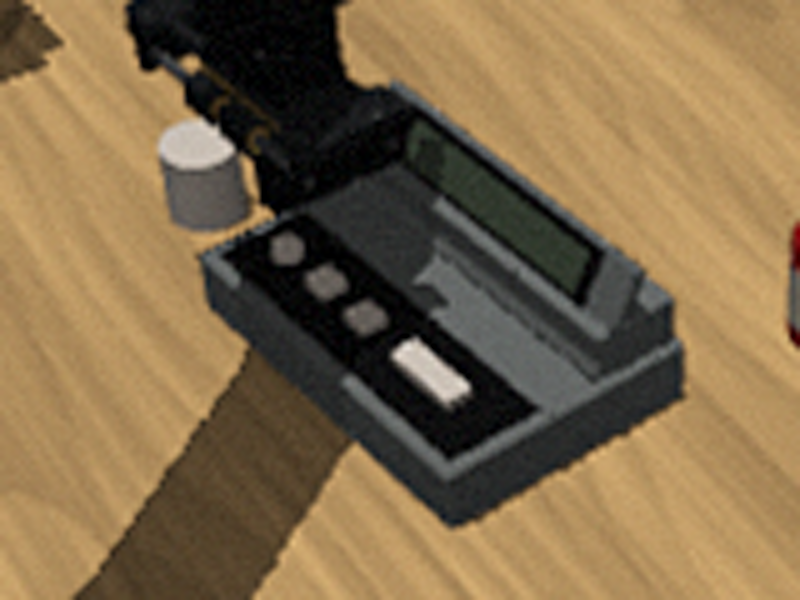

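The side crop shows the gripper behind the round key at (287,247), which is not pressed. I'll check the wrist view.

View pics/w2.png

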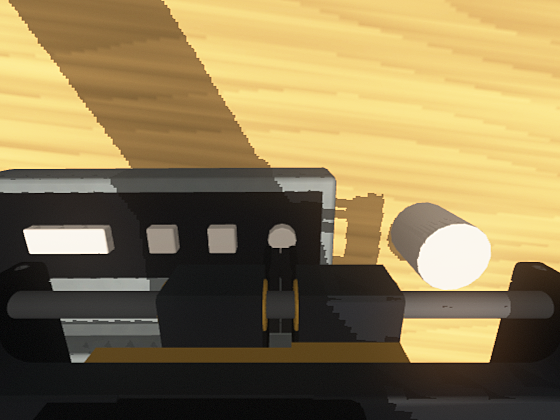

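The wrist view shows the fingertips at (282,252), hiding the near edge of the round key at (282,237). Depth will show the offset.

Run:
```python
from h import *
p=get_image("wrist")
for v in range(215,340,5): print(v,uv2w(p,282,v).round(4), p["image"][v,282])
print("mode",uv2w(p,222,238).round(4),"zero",uv2w(p,70,240).round(4),"panel",uv2w(p,190,240).round(4),"bench",uv2w(p,450,150).round(4))
p=get_image("side"); d=lambda x,y:uv2w(p,150+x/5,120+y/5).round(4)
print("side key",d(287,247),"panel",d(250,250),"tip?",d(270,200),d(330,170),d(265,170),d(300,140))
```

```text
215 [0.488  0.3478 0.0444] [30 27 25]
220 [0.4915 0.3482 0.045 ] [28 25 24]
225 [0.4937 0.3484 0.0491] [120 112 102]
230 [0.4956 0.3486 0.0538] [159 147 135]
235 [0.4994 0.3491 0.0535] [158 146 134]
240 [0.5036 0.3496 0.0523] [157 147 134]
245 [0.507  0.35   0.0531] [158 146 134]
250 [0.4946 0.3483 0.0884] [16 14 14]
255 [0.4951 0.3483 0.0937] [22 19 18]
260 [0.4949 0.3482 0.1003] [21 19 17]
265 [0.4944 0.3481 0.107 ] [22 20 19]
270 [0.4948 0.3482 0.1114] [22 20 19]
275 [0.4977 0.3485 0.1112] [20 18 17]
280 [0.4949 0.3481 0.121 ] [18 18 16]
285 [0.4943 0.348  0.1264] [18 16 14]
290 [0.4948 0.3481 0.1297] [20 18 17]
295 [0.4714 0.345  0.1699] [46 44 43]
300 [0.4722 0.3451 0.1711] [50 50 49]
305 [0.4738 0.3453 0.1713] [53 52 52]
310 [0.4744 0.3454 0.1728] [53 51 51]
315 [0.4758 0.3455 0.1731] [52 51 49]
320 [0.5074 0.3495 0.1336] [23 19 19]
325 [0.5101 0.3499 0.1336] [24 21 19]
330 [0.5119 0.3501 0.1347] [26 24 21]
335 [0.5784 0.3585 0.0576] [56 55 53]
mode [0.5066 0.3081 0.053 ] zero [0.5197 0.2044 0.0546] panel [0.5139 0.2842 0.046 ] bench [ 0.432   0.4779 -0.0005]
side key [0.5009 0.3428 0.0551] panel [0.4857 0.3659 0.0434] tip? [0.4938 0.3423 0.0956] [0.4993 0.2612 0.1697] [0.4945 0.3452 0.1163] [0.4841 0.263  0.1961]
```

The fingertips are centred in x and y, but their visible lower edge is at about z = 0.087. The reported TCP is 0.047, and there is no contact force. I'll go down carefully, watching the force.

Call:
{"method": "apply_moves", "body": {
  "motion": [
    [0,[0,0,0.025],0],
    [0,[0,0,0.05],0],
    [0,[0,0,0.05],0],
    [0,[0,0,0.05],0]
  ]
}}

```text
time: 4.47
tool_pos: [0.5032, 0.3489, 0.0253]
tcp_rot: [-0.001, -0.058, 0.998, -0.001]
wrist_force: [-0.7, 0.0, -0.5]
gripper_width: 0.0004
grasp_force: 0.0
```

```bash
python3 st.py
python3 - <<'E'
from h import *
p=get_image("wrist");save(p,"w3")
for v in range(215,300,5): print(v,uv2w(p,282,v).round(4), p["image"][v,282])
E
```

```text
[[0.5036, 0.3492, 0.026], [0.5039, 0.3494, 0.0264], [0.5041, 0.3496, 0.0268], [0.5042, 0.3497, 0.0269]] [0.504  0.3495 0.0265] [-1.000e-04 -5.830e-02  9.983e-01 -1.000e-04] [-0.27 -0.11 -0.28] 4.6667 0.0006028130161572971
215 [0.4812 0.3469 0.0451] [30 25 23]
220 [0.4846 0.3473 0.0449] [28 24 22]
225 [0.488  0.3477 0.0449] [28 25 24]
230 [0.4916 0.3481 0.0445] [25 21 20]
235 [0.4937 0.3483 0.0477] [126 116 106]
240 [0.4942 0.3484 0.0547] [169 158 144]
245 [0.4976 0.3488 0.0545] [161 148 136]
250 [0.4955 0.3484 0.0665] [15 13 14]
255 [0.4948 0.3483 0.0745] [14 13 14]
260 [0.4947 0.3483 0.0809] [16 16 15]
265 [0.495  0.3483 0.0859] [13 13 11]
270 [0.4956 0.3483 0.0902] [19 18 17]
275 [0.4983 0.3486 0.0904] [21 20 19]
280 [0.4949 0.3482 0.101 ] [21 21 19]
285 [0.4952 0.3482 0.1049] [21 19 18]
290 [0.4939 0.348  0.1112] [24 23 21]
295 [0.4718 0.3451 0.1492] [47 45 43]
```

Call:
{"method": "apply_moves", "body": {
  "motion": [
    [0,[0,0,0.015],0],
    [0,[0,0,0.03],0],
    [0,[0,0,0.036],0],
    [0,[0,0,0.036],0],
    [0,[0,0,0.036],0]
  ]
}}

```text
time: 5.13
tool_pos: [0.5041, 0.3496, 0.0123]
tcp_rot: [0.0, -0.058, 0.998, 0.0]
wrist_force: [-0.3, -0.6, 3.2]
gripper_width: 0.0004
grasp_force: 1.6
```

```bash
python3 st.py
python3 - <<'E'
from h import *
p=get_image("wrist")
for v in range(235,280,4): print(v,uv2w(p,282,v).round(4), p["image"][v,282])
E
```

```text
[[0.504, 0.3496, 0.0124], [0.504, 0.3496, 0.0125], [0.504, 0.3496, 0.0125], [0.504, 0.3496, 0.0125]] [0.504  0.3496 0.0125] [ 1.000e-04 -5.830e-02  9.983e-01  1.000e-04] [ 0.15 -0.14  3.43] 5.3333 0.0004680651715804656
235 [0.4888 0.3477 0.0453] [21 20 17]
239 [0.4912 0.348  0.0456] [23 20 21]
243 [0.494  0.3483 0.0451] [96 89 81]
247 [0.4941 0.3483 0.0508] [168 155 142]
251 [0.4944 0.3483 0.0555] [13 11 12]
255 [0.495  0.3483 0.0594] [13 13 14]
259 [0.4949 0.3483 0.0647] [13 10  8]
263 [0.4945 0.3482 0.07  ] [11 11  9]
267 [0.4945 0.3482 0.0743] [11 10 10]
271 [0.4952 0.3483 0.0772] [12 13 11]
275 [0.4978 0.3486 0.0766] [18 17 17]
279 [0.4951 0.3482 0.0852] [21 20 19]
```

Contact is confirmed at about 3.4 N. I'll bottom out the key and then lift.

Call:
{"method": "apply_moves", "body": {
  "motion": [
    [0,[0,0,0.005],0],
    [0,[0,0,0.007],0],
    [0,[0,0,0.007],0]
  ]
}}

```text
time: 5.63
tool_pos: [0.5042, 0.3497, 0.011]
tcp_rot: [0.0, -0.058, 0.998, 0.0]
wrist_force: [-5.2, -4.2, 17.3]
gripper_width: 0.0006
grasp_force: 8.6
```

Call:
{"method": "apply_moves", "body": {
  "motion": [
    [0,[0,0,-0.03],0],
    [0,[0,0,-0.06],0],
    [0,[0,-0.06,-0.06],0],
    [0,[0,-0.105,-0.06],0],
    [0,[0,-0.105,-0.06],0]
  ]
}}

```text
time: 6.05
tool_pos: [0.5101, 0.3032, 0.034]
tcp_rot: [0.0, -0.056, 0.998, -0.001]
wrist_force: [0.5, -0.3, 0.3]
gripper_width: 0.0003
grasp_force: 0.0
```

```bash
python3 st.py
```

```text
[[0.5095, 0.3054, 0.0339], [0.509, 0.3071, 0.0338], [0.5087, 0.3082, 0.0337], [0.5085, 0.3087, 0.0336]] [0.509  0.3073 0.0337] [-0.     -0.0578  0.9983 -0.    ] [ 0.23  0.45 -0.37] 6.25 0.0003332998814823469
```

Call:
{"method": "apply_moves", "body": {
  "motion": [
    [0,[0,0,0.02],0],
    [0,[0,0,0.04],0],
    [0,[0,0,0.054],0],
    [0,[0,0,0.057],0],
    [0,[0,0,0.057],0]
  ]
}}

```text
time: 6.67
tool_pos: [0.5085, 0.3086, 0.0111]
tcp_rot: [-0.0, -0.059, 0.998, 0.0]
wrist_force: [-5.2, -1.1, 12.8]
gripper_width: 0.0004
grasp_force: 6.5
```

Call:
{"method": "apply_moves", "body": {
  "motion": [
    [0,[0,0,0],0],
    [0,[0,0,0.0],0]
  ]
}}

```text
time: 6.83
tool_pos: [0.5085, 0.3086, 0.0111]
tcp_rot: [-0.0, -0.059, 0.998, 0.0]
wrist_force: [-4.4, -1.9, 13.0]
gripper_width: 0.0006
grasp_force: 6.6
```

Mode is fully down. Next is zero: 108 mm along tool -y.

Call:
{"method": "apply_moves", "body": {
  "motion": [
    [0,[0,0,-0.03],0],
    [0,[0,0,-0.07],0],
    [0,[0,-0.09,-0.07],0],
    [0,[0,-0.18,-0.07],0],
    [0,[0,-0.27,-0.07],0]
  ]
}}

```text
time: 7.25
tool_pos: [0.5212, 0.1998, 0.0387]
tcp_rot: [-0.0, -0.059, 0.998, -0.0]
wrist_force: [1.1, -1.4, 0.1]
gripper_width: 0.0006
grasp_force: 0.0
```

Call:
{"method": "apply_moves", "body": {
  "motion": [
    [0,[0,0,0],0],
    [0,[0,0,0],0],
    [0,[0,0,0],0]
  ]
}}

```text
time: 7.5
tool_pos: [0.5213, 0.2011, 0.0386]
tcp_rot: [-0.0, -0.058, 0.998, 0.0]
wrist_force: [-0.6, 0.2, 0.9]
gripper_width: 0.0003
grasp_force: 0.0
```

```bash
python3 st.py
```

```text
[[0.5211, 0.2019, 0.0386], [0.521, 0.2021, 0.0385], [0.521, 0.2021, 0.0384], [0.5211, 0.202, 0.0385]] [0.5211 0.202  0.0385] [-2.000e-04 -5.930e-02  9.982e-01  1.000e-04] [-0.25  0.24 -0.09] 7.7 0.000598364289062783
```

Call:
{"method": "apply_moves", "body": {
  "motion": [
    [0,[0,0,0.03],0],
    [0,[0,0,0.055],0],
    [0,[0,0,0.067],0],
    [0,[0,0,0.07],0],
    [0,[0,0,0.07],0]
  ]
}}

```text
time: 8.12
tool_pos: [0.5208, 0.201, 0.011]
tcp_rot: [-0.001, -0.058, 0.998, 0.0]
wrist_force: [-6.7, -0.0, 14.9]
gripper_width: 0.0004
grasp_force: 7.9
```

Call:
{"method": "apply_moves", "body": {
  "motion": [
    [0,[0,0,0.0],0],
    [0,[0,0,0.0],0]
  ]
}}

```text
time: 8.28
tool_pos: [0.5209, 0.201, 0.011]
tcp_rot: [-0.001, -0.058, 0.998, 0.0]
wrist_force: [-7.2, -1.3, 16.5]
gripper_width: 0.0003
grasp_force: 8.0
```

Call:
{"method": "apply_moves", "body": {
  "motion": [
    [0,[0,0,-0.08],0],
    [0,[0,0,-0.16],0],
    [0,[0,-0.05,-0.24],0],
    [20,[-0.02,-0.12,-0.32],0],
    [40,[-0.05,-0.2,-0.37],0]
  ]
}}

```text
time: 8.7
tool_pos: [0.5505, 0.1248, 0.1608]
tcp_rot: [0.001, -0.06, 0.998, 0.001]
wrist_force: [2.5, 0.8, 0.3]
gripper_width: 0.0071
grasp_force: 0.0
```

Call:
{"method": "apply_moves", "body": {
  "motion": [
    [60,[-0.04,-0.1,-0.03],0],
    [60,[-0.08,-0.2,-0.06],0],
    [60,[-0.12,-0.3,-0.08],-0.07],
    [60,[-0.16,-0.4,-0.1],-0.07],
    [60,[-0.18,-0.5,-0.1],-0.07]
  ]
}}

```text
time: 9.12
tool_pos: [0.6438, -0.0589, 0.1986]
tcp_rot: [0.0, -0.078, 0.997, 0.0]
wrist_force: [2.3, -0.1, 0.8]
gripper_width: 0.0395
grasp_force: 0.0
```

Call:
{"method": "apply_moves", "body": {
  "motion": [
    [60,[-0.01,-0.08,0],0],
    [60,[-0.02,-0.14,0],0],
    [60,[-0.02,-0.14,0],0],
    [60,[-0.02,-0.14,0],0]
  ]
}}

```text
time: 9.45
tool_pos: [0.6583, -0.1142, 0.1968]
tcp_rot: [-0.001, -0.075, 0.997, -0.0]
wrist_force: [-0.8, 0.8, 0.0]
gripper_width: 0.0585
grasp_force: 0.0
```

```bash
python3 st.py
python3 - <<'E'
from h import *
p=get_image("wrist");save(p,"w4")
for q,z in [("pull_rod",.085),("cursor",.018),("marker",.012),("fixture",0)]:
    print(q,[(round(r["conf"],2),np.round(r["point"]),uv2w(p,*r["point"],z).round(4),uv2w(p,*r["point"]).round(4)) for r in place_of(p,q)[:2]])
E
```

```text
[[0.6584, -0.1121, 0.197], [0.6585, -0.1109, 0.1972], [0.6586, -0.1104, 0.1976], [0.6586, -0.1103, 0.1978]] [ 0.6585 -0.1109  0.1974] [-6.00e-04 -7.72e-02  9.97e-01  4.00e-04] [-0.08  0.51 -0.57] 9.65 0.06010943361989923
pull_rod [(0.77, array([268., 171.]), array([ 0.633 , -0.1287,  0.085 ]), array([ 0.6314, -0.1286,  0.0935]))]
cursor []
marker []
fixture [(0.88, array([273., 158.]), array([ 0.6301, -0.1253,  0.    ]), array([ 0.6175, -0.1251,  0.0941]))]
```

View pics/w4.png

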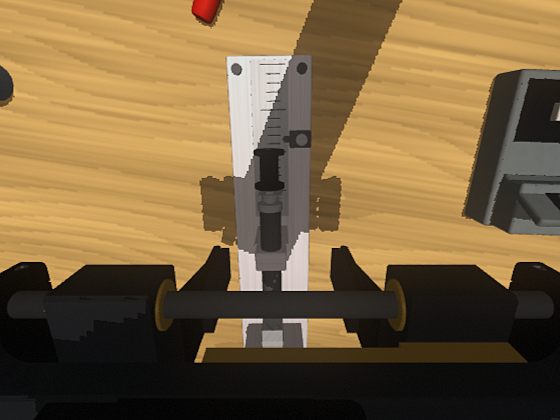

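The wrist view shows the knob waist at (268,170) with flanges at rows 152 and 186, the marker block at (301,139) with its point at (286,140), and the plate's front corners at (228,57) and (311,55).

Run:
```python
from h import *
p=get_image("wrist")
im=cv2.resize(p["image"][45:215,220:335,::-1],None,fx=3.5,fy=3.5,interpolation=cv2.INTER_CUBIC);cv2.imwrite("pics/w5.png",im)
f=lambda u,v,z=None:uv2w(p,u,v,z).round(4)
print("corners",f(228,57,.012),f(311,55,.012),"edges",f(236,235,.012),f(310,235,.012))
print("knob",f(269,169,.085),f(269,169),"flange tops",f(268,152,.1),f(268,152),f(270,186,.1),f(270,186))
print("marker block",f(301,139),"point",f(286,140),f(286,140,.02),f(286,140,.03))
for q in("top","side"):
    p=get_image(q); print(q,[(n,round(r["conf"],2),uv2w(p,*r["point"],z).round(4)) for n,z in(("pull_rod",.085),("marker",.012),("cursor",.018)) for r in place_of(p,n)[:2]])
```

```text
corners [ 0.5222 -0.1951  0.012 ] [ 0.5054 -0.1007  0.012 ] edges [ 0.7409 -0.1615  0.012 ] [ 0.7252 -0.0609  0.012 ]
knob [ 0.6309 -0.1289  0.085 ] [ 0.6295 -0.1288  0.0935] flange tops [ 0.612  -0.1321  0.1   ] [ 0.612  -0.1321  0.1004] [ 0.6453 -0.1253  0.1   ] [ 0.6451 -0.1253  0.1006]
marker block [ 0.5987 -0.0976  0.0372] point [ 0.6034 -0.1143  0.0244] [ 0.6037 -0.1141  0.02  ] [ 0.603  -0.1144  0.03  ]
top [('cursor', 0.5, array([ 0.5937, -0.463 ,  0.018 ])), ('cursor', 0.38, array([ 0.3892, -0.194 ,  0.018 ]))]
side [('pull_rod', 0.81, array([ 0.6185, -0.1253,  0.085 ])), ('cursor', 0.8, array([ 0.6623, -0.1236,  0.018 ])), ('cursor', 0.55, array([ 0.5795, -0.4742,  0.018 ]))]
```

View pics/w5.png

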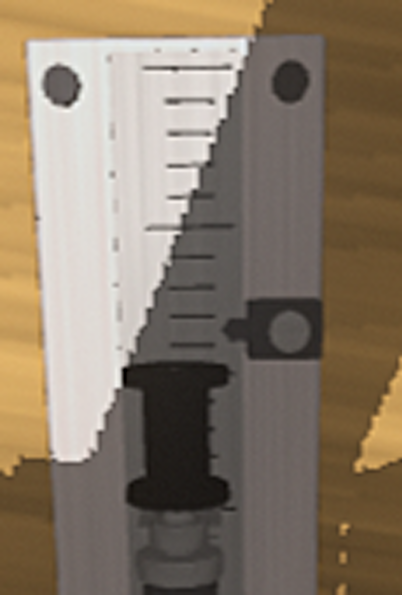

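The fit is consistent: knob at (0.6315, -0.128), axis yaw about 9.8°, marker about 55 mm from the cursor. I'll hover above the knob.

Call:
{"method": "apply_moves", "body": {
  "motion": [
    [60,[0.03,-0.01,0.06],-0.02],
    [60,[0.06,-0.025,0.14],-0.03],
    [60,[0.074,-0.033,0.22],-0.03],
    [60,[0.074,-0.033,0.28],-0.03],
    [60,[0.074,-0.033,0.28],-0.03]
  ]
}}

```text
time: 10.77
tool_pos: [0.6278, -0.1294, 0.0812]
tcp_rot: [-0.004, -0.084, 0.996, 0.001]
wrist_force: [-0.3, 1.1, -1.1]
gripper_width: 0.0598
grasp_force: 0.0
```

```bash
python3 st.py
python3 - <<'E'
from h import *
p=get_image("wrist");save(p,"w6")
f=lambda u,v,z=None:uv2w(p,u,v,z).round(4)
print([(round(r["conf"],2),r["point"],f(*r["point"],.085)) for n in("pull_rod","marker") for r in place_of(p,n)[:2]])
E
```

```text
[[0.6297, -0.1295, 0.0842], [0.6313, -0.1297, 0.0865], [0.6325, -0.1299, 0.0878], [0.6329, -0.13, 0.0884]] [ 0.6316 -0.1298  0.0867] [-2.000e-04 -8.450e-02  9.964e-01 -0.000e+00] [-0.09 -0.08  0.04] 10.9667 0.05986866202918554
[(0.66, [285.5, 236.3], array([ 0.6328, -0.1273,  0.085 ]))]
```

View pics/w6.png

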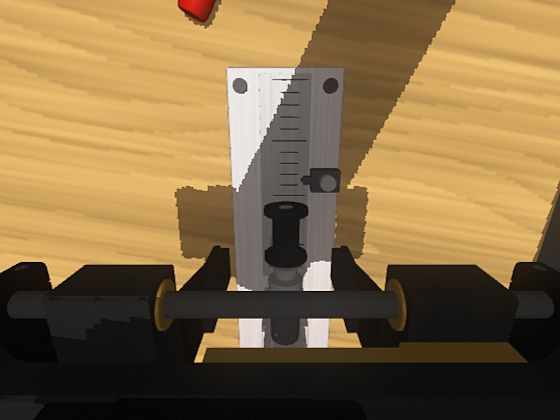

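The knob is at (286,233) and the marker point at (301,181). The fingers straddle the rod, so I'll descend and grip.

Call:
{"method": "apply_moves", "body": {
  "motion": [
    [60,[0,0.006,0.05],0],
    [60,[0,0.006,0.1],0],
    [60,[0,0.006,0.145],0],
    [60,[0,0.006,0.153],0],
    [60,[0,0.006,0.153],0]
  ]
}}

```text
time: 11.53
tool_pos: [0.6306, -0.1273, 0.0248]
tcp_rot: [-0.001, -0.084, 0.996, 0.0]
wrist_force: [1.1, 0.1, 0.5]
gripper_width: 0.06
grasp_force: 0.0
```

```bash
python3 st.py
python3 - <<'E'
from h import *
p=get_image("wrist");save(p,"w7")
f=lambda u,v,z=None:uv2w(p,u,v,z).round(4)
for v in range(180,300,6): print(v,f(284,v),p["image"][v,284])
E
```

```text
[[0.6314, -0.1276, 0.0259], [0.632, -0.1278, 0.0266], [0.6322, -0.1278, 0.0268], [0.6322, -0.1278, 0.0268]] [ 0.6319 -0.1277  0.0265] [ 8.000e-04 -8.440e-02  9.964e-01 -2.000e-04] [ 0.68 -0.23  0.41] 11.7333 0.05979572910924305
180 [ 0.5933 -0.1329  0.0134] [100  97  94]
186 [ 0.5975 -0.1322  0.0138] [100  96  94]
192 [ 0.6019 -0.1314  0.0138] [108 104 100]
198 [ 0.6061 -0.1307  0.0147] [98 96 93]
204 [ 0.6107 -0.1299  0.0143] [48 46 46]
210 [ 0.6153 -0.1291  0.0141] [97 95 91]
216 [ 0.6199 -0.1282  0.0139] [45 43 43]
222 [ 0.6245 -0.1275  0.0143] [97 93 92]
228 [ 0.6294 -0.1266  0.0139] [92 88 86]
234 [ 0.6105 -0.1306  0.0734] [22 19 19]
240 [ 0.6105 -0.1307  0.0818] [47 46 43]
246 [ 0.6106 -0.1308  0.0893] [21 19 20]
252 [ 0.6103 -0.1309  0.0968] [19 18 18]
258 [ 0.6114 -0.1307  0.1008] [19 19 19]
264 [ 0.6146 -0.1302  0.1004] [21 20 20]
270 [ 0.6208 -0.129   0.0945] [22 19 20]
276 [ 0.6241 -0.1284  0.0945] [22 22 21]
282 [ 0.6278 -0.1278  0.0938] [22 20 20]
288 [ 0.6312 -0.1272  0.0938] [21 20 20]
294 [ 0.6    -0.1333  0.1481] [39 38 37]
```

View pics/w7.png

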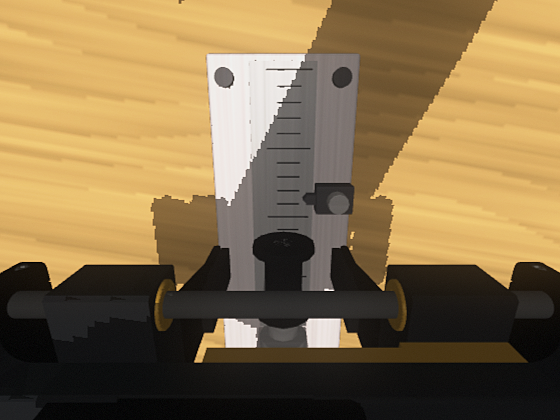

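The front flange face is at x = 0.6105, so the knob's middle is about 0.629. I'll shift 2 mm back and close on the waist.

Call:
{"method": "apply_moves", "body": {
  "motion": [
    [60,[0.006,0,0],0],
    [30,[0.006,0,0],0],
    [10,[0.006,0,0],0],
    [10,[0.006,0,0],0],
    [10,[0.006,0,0],0]
  ],
  "force": 40
}}

```text
time: 12.2
tool_pos: [0.6287, -0.1278, 0.0252]
tcp_rot: [0.0, -0.084, 0.996, -0.0]
wrist_force: [0.7, 0.7, -0.3]
gripper_width: 0.0408
grasp_force: 0.0
```

Call:
{"method": "apply_moves", "body": {
  "motion": [
    [10,[0,0,0],0],
    [10,[0,0,0],0],
    [10,[0,0,0],0],
    [10,[0,0,0],0],
    [10,[0,0,0],0]
  ]
}}

```text
time: 12.62
tool_pos: [0.6285, -0.1268, 0.025]
tcp_rot: [-0.0, -0.085, 0.996, 0.001]
wrist_force: [-1.1, 3.9, 0.4]
gripper_width: 0.018
grasp_force: 39.9
```

```bash
python3 st.py
python3 - <<'E'
from h import *
p=get_image("wrist"); s=get_state(); print(s["gripper_width"],s["grasp_force"])
a=np.radians(9.75); ex=np.array([np.cos(a),np.sin(a)]);ey=np.array([-ex[1],ex[0]])
fl=np.mean([uv2w(p,284,v)[:2] for v in range(240,252,3)],0); print("flange face",fl)
# marker dark pixels: fixture coords from depth, origin = face+19mm
o=fl+.019*ex; o[0:2]=o
# correct lateral: use rod line y=0 through knob flange centre
im=p["image"]; P=[]
for v in range(170,235):
    for u in range(292,370):
        X=uv2w(p,u,v)
        if .017<X[2]<.045: d=X[:2]-o; P.append((d@ex,d@ey,X[2],u,v))
P=np.array(P); print(len(P)); 
for y in np.arange(.006,.046,.002):
    m=P[(P[:,1]>=y)&(P[:,1]<y+.002)]
    if len(m): print(round(y,3),len(m),m[:,0].min().round(4),m[:,0].max().round(4),m[:,2].mean().round(3))
print("cols",P[:,3].min(),P[:,3].max())
E
```

```text
[[0.6285, -0.1268, 0.0249], [0.6285, -0.1268, 0.025], [0.6285, -0.1268, 0.0249], [0.6285, -0.1268, 0.0249]] [ 0.6285 -0.1268  0.0249] [-3.000e-04 -8.480e-02  9.964e-01  6.000e-04] [-1.85  4.88  1.05] 12.8167 0.018064155458784495
0.018025204727434612 39.84718032181263
flange face [ 0.61026085 -0.12923175]
1295
0.012 15 -0.0259 -0.0232 0.022
0.014 32 -0.028 -0.0209 0.023
0.016 33 -0.0283 -0.0208 0.023
0.018 37 -0.0281 -0.0207 0.023
0.02 78 -0.0342 -0.015 0.023
0.022 90 -0.0346 -0.0145 0.025
0.024 88 -0.0347 -0.0147 0.025
0.026 93 -0.0347 -0.0151 0.025
0.028 116 -0.0347 -0.0147 0.028
0.03 100 -0.0346 -0.0149 0.031
0.032 98 -0.0346 -0.0148 0.032
0.034 95 -0.0346 -0.0177 0.032
0.036 87 -0.0345 -0.0183 0.032
0.038 79 -0.0347 -0.019 0.032
0.04 68 -0.0346 -0.015 0.03
0.042 56 -0.0347 -0.0148 0.025
0.044 87 -0.0346 -0.0149 0.025
cols 301.0 352.0
```

The grip is firm at 40 N. The marker needs about 54.6 mm of draw. I'll pull gently to 50 mm first.

Call:
{"method": "apply_moves", "body": {
  "motion": [
    [10,[0.008,0,0],0],
    [10,[0.02,0,0],0],
    [10,[0.035,0,0],0],
    [10,[0.05,0,0],0],
    [10,[0.065,0,0],0]
  ]
}}

```text
time: 13.28
tool_pos: [0.6046, -0.1309, 0.0251]
tcp_rot: [0.002, -0.085, 0.996, 0.0]
wrist_force: [7.1, 5.0, -6.3]
gripper_width: 0.0181
grasp_force: 40.1
```

Call:
{"method": "apply_moves", "body": {
  "motion": [
    [10,[0.015,0,0],0],
    [10,[0.03,0,0],0],
    [10,[0.043,0,0],0],
    [10,[0.053,0,0],0],
    [10,[0.058,0,0],0]
  ]
}}

```text
time: 13.7
tool_pos: [0.5821, -0.1348, 0.0251]
tcp_rot: [0.002, -0.085, 0.996, 0.0]
wrist_force: [10.3, 5.0, -10.0]
gripper_width: 0.0182
grasp_force: 40.2
```

```bash
cat > m.py <<'E'
from h import *
p=get_image("wrist"); s=get_state(); print(s["gripper_width"],s["grasp_force"],s["wrist_force"])
a=np.radians(9.75); ex=np.array([np.cos(a),np.sin(a)])
print("drawn by tool",-(s["tool_pos"][:2]-[.6285,-.1268])@ex)
Z=[(v,uv2w(p,284,v)) for v in range(180,292)]
fl=[X[:2]@ex for v,X in Z if .075<X[2]<.095 and X[0]<.6]; print("flange face proj",np.median(fl),"drawn",np.array([.61026085,-.12923175])@ex-np.median(fl[:8]))
q=get_image("side"); cv2.imwrite("pics/sd.png",cv2.resize(q["image"][200:310,270:400,::-1],(709,600),interpolation=cv2.INTER_CUBIC))
for n,z in(("cursor",.018),("marker",.012),("pull_rod",.085)):
    for r in place_of(q,n)[:2]: X=uv2w(q,*r["point"],z); print(n,round(r["conf"],2),r["point"],X.round(4),"fx",(X[:2]-[.629,-.1262])@ex)
E
python3 st.py; python3 m.py
```

```text
[[0.5819, -0.1348, 0.025], [0.5821, -0.1348, 0.0251], [0.5822, -0.1347, 0.025], [0.5823, -0.1347, 0.025]] [ 0.5821 -0.1348  0.025 ] [ 1.900e-03 -8.510e-02  9.964e-01  2.000e-04] [ 9.3   5.26 -9.23] 13.9 0.01841062205283138
0.018108037278693638 40.20177036523819 [ 9.35766565  4.69556748 -9.22946894]
drawn by tool 0.0467606665635897
flange face proj 0.5330118080907289 drawn 0.04680201415291685
cursor 0.46 [329.6, 260.9] [ 0.617  -0.1327  0.018 ] fx -0.012902071407852782
cursor 0.41 [275.1, 323.0] [ 0.3911 -0.2154  0.018 ] fx -0.2496094344393833
pull_rod 0.7 [320.8, 251.4] [ 0.5797 -0.1374  0.085 ] fx -0.05046689720525081
```

View pics/sd.png

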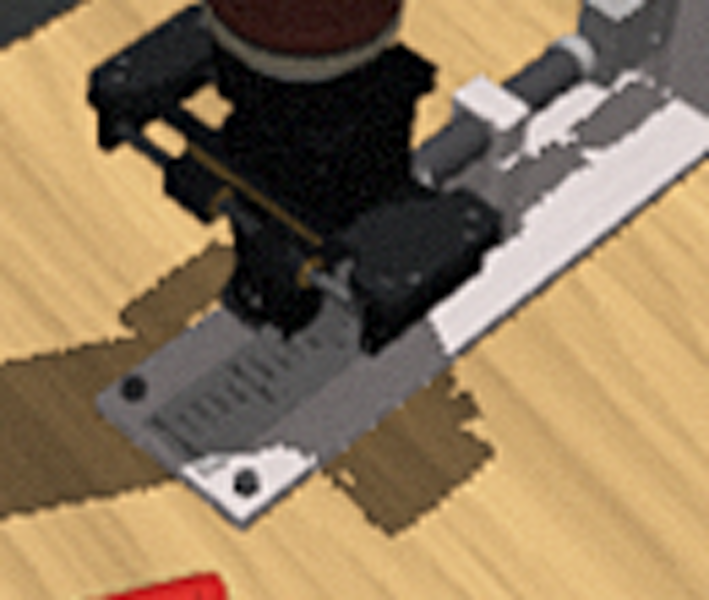

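The side view shows the gripper on the knob, hiding the cursor and marker. Tool travel and the wrist depth agree at 46.8 mm drawn. I'll draw the rest, then check the marker independently against the plate's front edge.

Call:
{"method": "apply_moves", "body": {
  "motion": [
    [10,[0.006,0,0],0],
    [10,[0.012,0,0],0],
    [10,[0.017,0,0],0],
    [10,[0.019,0,0],0],
    [10,[0.019,0,0],0]
  ]
}}

```text
time: 14.57
tool_pos: [0.575, -0.136, 0.0251]
tcp_rot: [0.002, -0.085, 0.996, 0.0]
wrist_force: [10.4, 4.9, -10.1]
gripper_width: 0.0182
grasp_force: 40.2
```

```bash
python3 st.py; sed '/^q=/,$d' m.py > m2.py
cat >> m2.py <<'E'
ey=np.array([-ex[1],ex[0]]); o=np.array([.629,-.1262])
V,U=np.mgrid[0:300,150:420]; W=np.array([[uv2w(p,u,v) for u in range(150,420)] for v in range(0,300)])
fx=(W[...,:2]-o)@ex; fy=(W[...,:2]-o)@ey; z=W[...,2]
b=(z>.018)&(z<.045)&(abs(fy-.034)<.02)&(fx<0)&(fx>-.06)
print("marker block x",np.percentile(fx[b],[1,99]).round(4),b.sum(),"y",np.percentile(fy[b],[1,99]).round(4))
pl=(z>.008)&(z<.016)
for y in(-.04,-.03,-.02,-.01,.01,.02,.03,.04):
    m=pl&(abs(fy-y)<.003)&(fx<-.08); print("front edge",y,np.percentile(fx[m],1).round(4) if m.any() else None)
m=pl&(abs(fx+.09)<.02);print("plate y range",np.percentile(fy[m],[1,99]))
E
python3 m2.py
```

```text
[[0.5751, -0.136, 0.0251], [0.5751, -0.1359, 0.0251], [0.5752, -0.1359, 0.0251], [0.5751, -0.1359, 0.025]] [ 0.5751 -0.1359  0.0251] [ 2.100e-03 -8.520e-02  9.964e-01  1.000e-04] [ 10.64   5.21 -10.07] 14.7667 0.01790256556639809
0.01839481945768052 40.227211117744446 [10.16995465  5.06809302 -9.80728133]
drawn by tool 0.05413030294345103
flange face proj 0.5297998747635515 drawn 0.05440033027020741
marker block x [-0.035  -0.0292] 192 y [0.0248 0.0468]
front edge -0.04 -0.2036
front edge -0.03 -0.1189
front edge -0.02 -0.1189
front edge -0.01 -0.1189
front edge 0.01 -0.1185
front edge 0.02 -0.1184
front edge 0.03 -0.1184
front edge 0.04 -0.1184
plate y range [-0.04996522  0.04731568]
```

Call:
{"method": "apply_moves", "body": {
  "motion": [
    [10,[0.0015,0,0],0],
    [10,[0.0025,0,0],0],
    [10,[0.0025,0,0],0],
    [10,[0.0025,0,0],0],
    [10,[0.0025,0,0],0]
  ]
}}

```text
time: 15.23
tool_pos: [0.5742, -0.1361, 0.0251]
tcp_rot: [0.002, -0.085, 0.996, 0.0]
wrist_force: [9.4, 5.4, -9.6]
gripper_width: 0.0183
grasp_force: 40.2
```

```bash
python3 st.py; python3 m2.py | head -3; python3 -c "
from station import *
print(sign_off())"
```

```text
[[0.5743, -0.1361, 0.0251], [0.5742, -0.1361, 0.0251], [0.5742, -0.1361, 0.025], [0.5743, -0.1361, 0.0251]] [ 0.5742 -0.1361  0.0251] [ 0.0021 -0.0852  0.9964  0.    ] [10.5   5.55 -9.79] 15.4333 0.01816712295380809
0.01798811808023406 40.2337521314621 [10.25299149  5.56093039 -9.61401451]
drawn by tool 0.05503797746094485
flange face proj 0.524978580331136 drawn 0.05527370457964553
the job is handed in; nothing more can be done
None
```

The job is handed in: on, mode and zero were pressed in that order with the rod fully in, and the rod is held steady at about 55 mm of draw, level with the marker by my measurements; the gripper hid the cursor blade, so I couldn't check that alignment by eye.

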